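# Close the paste bottle with its tapered stopper

### The arm

A 6-joint arm with a two-finger parallel gripper is mounted at the origin on the work surface; the furniture and walls round the work are solid. World frame = base frame: x ahead of the robot, y to its left, z up, the work surface at z = 0. Lengths are in mm, angles in rad, forces in N, time in s.
With the tool pointing down it reaches from about 275 to 1000 mm from the base axis. Payload 8.4 kg.
Tool frame: the origin (TCP) lies at the very end of the fingers, on their centre line; the grasp point (between the pads) lies 19 mm behind it; z points along the fingers, y is the line along which they close (so a half turn about z gives the same grasp; the last joint's range is limited). The gripper opens to 85 mm and grips with 20 to 120 N. Pads are 22 mm wide; open, the fingers measure 114 mm over their backs; the gripper's body (76 mm by 85 mm) begins 54 mm behind the grasp point. The pads swing forward as they close: fully open they stand 13 mm farther back than shut.
Start: joints at [1.19, 0.353, 1.633, -0, 1.155, -0.002], TCP at [231.127, 580.696, 231.281] pointing down, gripper open.
Joint ranges: [-2.63, 2.63], [-0.92, 2.1], [0.06, 2.66], [-1.3, 4.44], [0, 2.69], [-3.02, 3.02]. Speed limits (rad/s): [2.22, 2.22, 2.79, 3.14, 3.14, 3.14].

### API

Orientations are given as [roll, pitch, yaw] about the fixed x, y, z axes, in that order (R = Rz(yaw) Ry(pitch) Rx(roll)).
In Python, from rig import sensors, grab_frame, camera_params, order gives the robot as it stands. The module is installed in compiled form; this text tells all that it offers.
- The arm moves only by the tool move_arm, never from a script. Its argument "motion" is a list of rows, each a list of 7 numbers: the turn, a rotation vector about the tool's x, y, z in normalised numbers (1 is 4 rad), then the shift along the tool's x, y, z in shares of 0.6 m (1.0 is 0.6 m), then the finger opening in m, from 0 to 0.0854. A call has 1 to 8 rows; each row is the pose to reach, as a shift and turn from the pose commanded when the call began, along the tool's axes at that moment; what a row does not reach only later rows make up. A row lasts 1/8 s, in which the tool goes at most 62.5 mm and 10.7 degrees, less where a joint would pass 70% of its speed; a pose out of reach is approached as far as the arm can. Shift and turn numbers lie between -1 and 1, and a call with a number outside is refused. A call with a gripper value outside its range is refused whole. The fingers move at their own pace and stop on an object; "grip_force" is the grip in N (left out, the last holds). Time passes only in rows, so rows that repeat a pose let the fingers close. It gives the time, the measured TCP pose, the force, the opening and the grip force at its end, in the units of the state.
- sensors.sense(): the state, without advancing time (a new reading comes with each control period).
- grab_frame(name): name is "side" or "top" or "wrist"; returns (picture, depth): 400x640x3 uint8, red, green, blue; 400x640 float32, mm along the optical axis (not along the pixel's ray), 0 where there is no reading.
- camera_params(name): a dict with "camera_matrix" (3x3 intrinsics, pixels), "world_from_camera" (4x4, takes a point from camera to world coordinates). Camera axes: x right, y down, z forward; pixel columns grow to the right and rows downward; lengths in mm; the calibration is good to about 2 mm. A picture is of the moment at which its call begins: read the wrist's pose just before it. camera_params takes no time and is no camera call; for the wrist camera it gives the pose at the moment of the call.
- order.sign_off(): hands the job in; it is judged then, once.
The state is a dict: "clock": time; "qpos": joint angles; "qvel": joint speeds; "joint_efforts": joint torques, N m; "eef_pos": TCP position; "tcp_rot": TCP orientation; "contact_force": force on the tool from outside, world axes, zero at the start; "wrist_torque": the same for the moment, N m; "opening": opening from 0.0 (shut) to 1.0 (fully open); "grasp_force": force on a finger pad.
Only numpy, scipy, OpenCV 4.12 (cv2) and the standard library are available. Lean on these libraries where they do the work, as an engineer would, in place of code of your own. Each camera call takes 0.05 s, during which the arm holds its last target. There are 200 camera calls.

### The job

Take the red stopper out of the small sloping stand and close the open green paste bottle with it: lower it into the neck, do not drop it in, until it is fully home and straight with its flange flat on the rim, then let go. Leave the bottle standing upright where it is, and do not knock over the glue stick or push it away.

Things in the scene. Friction and masses are not known exactly. Their poses are not given: they have to be found in the camera images.
- stopper: Red stopper, 60 g, loose. Origin: centre of its flange's underside. Flange 44 mm across, z = 0 to 6 mm; above it a round grip knob 26 mm across, z = 6 to 40 mm; below it a black tapered plug, 29 mm across at z = 0, 20 mm at -27, foot at -28 mm. Starts plugged in the stand's hole with 1.5 mm play, its z axis leaning 35 degrees from vertical, square to the plate.
- bottle: Green bottle with a paper band round it, 80 mm across, 110 mm high in all, 0.6 kg, heavy enough to stand but loose on the bench (not fastened). Origin: centre of its underside, z up. Its shoulder narrows between 60 and 75 mm height to an upright open neck 45 mm across outside.
- bottle_mouth (a point): Centre of the bottle's rim, 110 mm above its underside; z up along the neck. The neck's hole is 34 mm across, straight and 33 mm deep. With the stopper fully home its flange lies flat on the rim and its origin is at this point.
- stand: Small stand fixed to the bench, yaw 1.2 to 1.95 rad: dark base 86 x 86 x 6 mm, four steel posts, grey plate 84 x 80 x 14 mm sloping 35 degrees, low edge towards the stand's -x (to the right seen from the robot). Origin: centre of the base's underside; z up, x away from the low edge. The plate's hole, 32 mm across, goes right through; highest point of the plate 82 mm.
- stand_hole (a point): Centre of the hole's mouth on the upper face of the sloping plate; axes parallel to the stand's own (z up, not along the hole).
- glue_stick: Bystander: upright white and orange glue stick, 28 mm across, 95 mm high, loose; origin at the centre of its underside, z up. Everything else round about is fixed and unlisted: low things up to 130 mm high, a 264 mm spray bottle at the back left, tall boxes along the left side.
Mind the look-alikes: they are no part of the job. Of the things shaped like the stopper, the red one is meant. There is more than one size of the bottle; the one meant has the size given above.

How it is judged (in metres and radians):
At the end, for the whole second after the job is handed in: The stopper sits in the bottle's neck, plug down, its flange within 4 mm of lying on the rim and its origin within 6 mm of the centre of the mouth, straight with the neck within 0.08 rad (4.6 degrees); the bottle stands upright within 0.06 rad; the stopper is at rest and released (z of stopper in the frame of bottle_mouth between -0.004 and 0.004 m and distance between stopper and bottle_mouth below 0.006 m and angle between the z axis of stopper and the z axis of bottle, either way round below 0.08 rad and angle between stopper's own z axis and vertical below 0.14 rad and angle between bottle's own z axis and vertical below 0.06 rad and linear speed of stopper below 0.02 m/s and contact force between the fingers and stopper below 0.1 N); the robot touches nothing.
It fails at once if the stopper is dropped from more than about 2 cm (moves faster than 0.6 m/s while the fingers do not hold it) (linear speed of stopper above 0.6 m/s and contact force between the fingers and stopper below 0.1 N).
It fails at once if the bottle is tipped by more than 0.35 rad or pushed more than 6 cm away (angle between bottle's own z axis and vertical above 0.35 rad or distance of bottle from where it was at the start of the episode above 0.06 m).
It fails at once if the glue stick is knocked over or pushed more than 4 cm away (angle between glue_stick's own z axis and vertical above 0.5 rad or distance of glue_stick from where it was at the start of the episode above 0.04 m).
It also fails if it takes over 43 s, if anything falls off the work surface, if the arm or the gripper's body presses on something with over 40 N, if the wrist force passes 120 N, or if a joint passes its speed limit or range.

## Working session

There is one attempt and no reset: what is moved stays moved. The work goes in short steps, Python scripts to look and compute and a tool call to move; the robot and the scene stay as the last step left them, time stands still between calls to the robot, and variables do not carry over. Pictures are saved under pics/ and viewed, at most 10 in all, crops included, and the job is handed in when it is done.

Besides the shell and the picture viewer there is one more tool, called after ">>>" as name(argument=value, ...), one argument or row to a line, values as JSON. move_arm: Moves the arm, as the interface text tells. Its arguments: {"type":"object","properties":{"motion":{"type":"array","items":{"type":"array","items":{"type":"number"}}},"grip_force":{"type":"number"}},"required":["motion"]}

```bash
mkdir -p pics
cat > h.py <<'E'
import numpy as np, cv2
from rig import sensors, grab_frame, camera_params, order
def snap(n):
    p=camera_params(n); im,d=grab_frame(n)
    np.savez(f'{n}.npz',im=im,d=d,K=p['camera_matrix'],T=p['world_from_camera']); return im,d
def load(n):
    z=np.load(f'{n}.npz'); return z['im'],z['d'],z['K'],z['T']
def cloud(n):
    im,d,K,T=load(n); v,u=np.mgrid[:400,:640]
    P=np.stack([(u-K[0,2])/K[0,0]*d,(v-K[1,2])/K[1,1]*d,d],-1)
    return P@T[:3,:3].T+T[:3,3]
E
python3 - <<'E'
from h import *
for n in ['side','top']:
    im,d=snap(n); cv2.imwrite(f'pics/{n}0.png',im[:,:,::-1])
    print(camera_params(n))
print(sensors.sense())
E
```

```text
{'camera_matrix': array([[399.71526209,   0.        , 326.03792176],
       [  0.        , 399.71526209, 200.78881953],
       [  0.        ,   0.        ,   1.        ]]), 'world_from_camera': array([[ 9.34391533e-01, -2.48041495e-01,  2.55710538e-01,
         3.17873425e+02],
       [-3.55794372e-01, -6.13550872e-01,  7.04957936e-01,
        -6.84736402e+02],
       [-1.79673972e-02, -7.49687097e-01, -6.61548508e-01,
         7.37288616e+02],
       [ 0.00000000e+00,  0.00000000e+00,  0.00000000e+00,
         1.00000000e+00]])}
{'camera_matrix': array([[366.24981236,   0.        , 318.9382614 ],
       [  0.        , 366.24981236, 196.4772101 ],
       [  0.        ,   0.        ,   1.        ]]), 'world_from_camera': array([[-2.39508215e-02, -9.79408062e-01,  2.00464977e-01,
         4.17647654e+02],
       [-9.99706856e-01,  2.27533304e-02, -8.27578621e-03,
        -1.10385803e+01],
       [ 3.54412587e-03, -2.00604424e-01, -9.79665915e-01,
         9.16193070e+02],
       [ 0.00000000e+00,  0.00000000e+00,  0.00000000e+00,
         1.00000000e+00]])}
{'clock': 0.1, 'qpos': array([ 1.18960389e+00,  3.53537403e-01,  1.63403507e+00, -3.35123554e-05,
        1.15520537e+00, -2.42363000e-03]), 'qvel': array([ 0.0006271 , -0.00125052, -0.00186284, -0.00035622,  0.00097053,
        0.00166021]), 'joint_efforts': array([ 5.11585258e-04, -6.06356835e+01, -3.42820680e+01,  8.13450129e-05,
        3.80506448e-03,  1.08873098e-05]), 'eef_pos': array([230.98073838, 580.30864261, 230.67323513]), 'tcp_rot': array([-3.14040739e+00,  2.77711102e-05,  2.76283741e+00]), 'contact_force': array([ 0.39850861, -0.47176924, -0.18296224]), 'wrist_torque': array([ 0.0472212 , -0.00379305, -0.04414332]), 'grasp_force': 0.0, 'opening': 0.99917472589347}
```

View pics/side0.png

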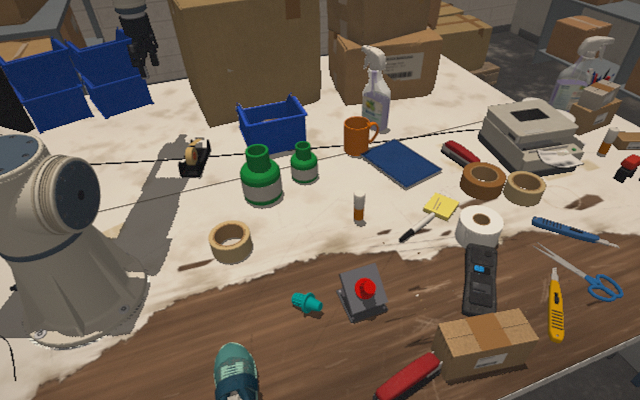

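View pics/top0.png

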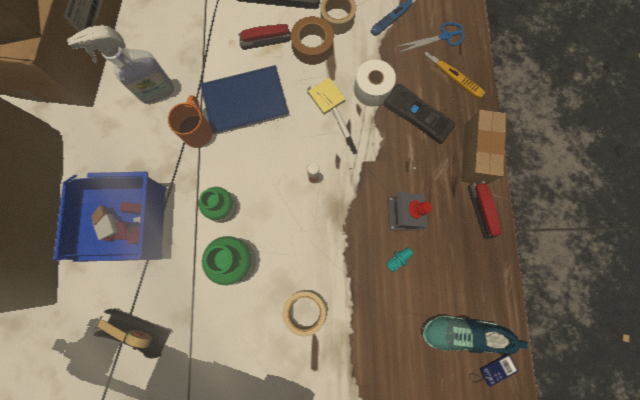

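The side view shows the red stopper in the stand at (366,289), with a teal look-alike lying at (308,302). There are two green bottles, a large one at (262,175) and a small one at (303,162), and the glue stick is at (359,207). In the top view these are: red (420,209), teal (400,260), large bottle (226,260), small bottle (215,203), glue (313,171). I'll measure both bottles to choose.

Run:
```python
from h import *
from scipy.optimize import least_squares
for n,boxes in {'side':dict(big=(235,140,290,210),small=(288,138,322,188),glue=(350,188,370,226),stand=(330,260,392,325)),
 'top':dict(big=(198,232,256,288),small=(194,183,237,224),glue=(303,158,324,184),stand=(384,188,436,232))}.items():
    im,d,K,T=load(n); C=cloud(n); hsv=cv2.cvtColor(im,cv2.COLOR_RGB2HSV)
    for k,(a,b,c,e) in boxes.items():
        P=C[b:e,a:c].reshape(-1,3); h=hsv[b:e,a:c].reshape(-1,3); ok=d[b:e,a:c].ravel()>0
        if k in('big','small'):
            m=ok&(h[:,0]>50)&(h[:,0]<85)&(h[:,1]>120)
            Q=P[m]; zt=np.percentile(Q[:,2],98); 
            def circ(Q):
                return least_squares(lambda p:np.hypot(Q[:,0]-p[0],Q[:,1]-p[1])-p[2],[*Q[:,:2].mean(0),20],loss='soft_l1').x
            R=Q[Q[:,2]>zt-5]; print(n,k,'ztop',zt,'rim bbox centre',(R.min(0)+R.max(0))/2,np.ptp(R,0),'body ext',np.ptp(Q,0),len(R))
            if n=='side':
                B=Q[(Q[:,2]>zt-30)&(Q[:,2]<zt-6)]; print('  neck circle',circ(B))
        elif k=='glue':
            m=ok&(P[:,2]>15); print(n,k,P[m].mean(0),P[m].max(0))
        else:
            m=ok&((h[:,0]<8)|(h[:,0]>172))&(h[:,1]>150)&(h[:,2]>60); Q=P[m]; print(n,'red',len(Q),Q.mean(0),Q.min(0),Q.max(0))
            g=ok&(h[:,1]<90)&(P[:,2]>25)&(P[:,2]<90); Q=P[g]
            # plane ransac
            best=None;rng=np.random.default_rng(0)
            for _ in range(500):
                s=Q[rng.choice(len(Q),3)]; nn=np.cross(s[1]-s[0],s[2]-s[0]); l=np.linalg.norm(nn)
                if l<1e-6: continue
                nn/=l; nn*=np.sign(nn[2]); i=abs((Q-s[0])@nn)<2
                if nn[2]>.6 and (best is None or i.sum()>best.sum()): best=i
            c=Q[best].mean(0); nn=np.linalg.svd(Q[best]-c,full_matrices=False)[2][2]; nn*=np.sign(nn[2])
            print('  plate',best.sum(),len(Q),c,nn,'tilt',np.degrees(np.arccos(nn[2])),'az',np.degrees(np.arctan2(nn[1],nn[0])),Q[best].max(0))
```

```text
side big ztop 152.87545348675138 rim bbox centre [447.22816121 192.70128017 151.35639654] [57.46431116 61.01443319  6.94216044] body ext [102.37422056 302.91832118 149.8484422 ] 138
  neck circle [447.48667837 191.40453349  27.01552241]
side small ztop 112.18040337760978 rim bbox centre [581.9160058  230.09461437 110.97620956] [39.89825069 47.26482348  7.31422673] body ext [ 69.45223205 188.10851822 111.67553466] 73
  neck circle [583.25336986 227.90924231  19.79171861]
side glue [649.86476942 -11.79769109  65.27194246] [666.45255688   6.612797    99.9028377 ]
side red 353 [ 551.45678311 -255.20845891   75.37393146] [ 535.32507791 -275.95446074   50.21410863] [ 573.83550925 -229.40503938   98.04450507]
  plate 997 1243 [ 556.08780758 -241.94573707   59.18050821] [-0.00086582 -0.57513458  0.81805835] tilt 35.109103089394736 az -90.08625399364749 [ 596.90793172 -207.22768744   84.58513852]
top big ztop 152.514611047306 rim bbox centre [446.20486913 208.55957448 151.69867386] [48.89807124  8.38796597  1.77377649] body ext [48.89807124 18.44127631 46.97729417] 2
top small ztop 78.67951440249502 rim bbox centre [588.85326661 229.89454279  78.35407868] [ 4.34470753 11.66375622  0.67799109] body ext [ 4.34470753 11.66375622  0.67799109] 2
top glue [648.70999353  -4.24712376  78.30048758] [666.37410562   9.26705328  98.12185328]
top red 293 [ 556.12151131 -251.31550668   75.0666045 ] [ 537.58588641 -303.71954759   -1.69513926] [ 583.67025507 -227.82208624   96.73967558]
  plate 534 715 [ 555.5887096  -235.45146087   62.51399367] [-0.00322346 -0.57425996  0.81866666] tilt 35.04845663230922 az -90.32161138681096 [ 597.41357446 -205.67309278   84.826675  ]
```

The small bottle is 110 mm high with a neck of about 40–45 mm, so it is the one meant; the large one is about 153 mm. The red stopper lies near (556,-240,59), leaning towards -y. Next I'll compute a move to a pre-grasp view along its axis.

```bash
cat >> h.py <<'E'
from scipy.spatial.transform import Rotation as Ro
RG=np.column_stack([[0,.8192,.5736],[1,0,0],[0,.5736,-.8192]])
N=np.array([0,-.5736,.8192])
def go(p,R,s=None):
    s=s or sensors.sense(); R0=Ro.from_euler('xyz',s['tcp_rot'])
    print('rot',np.round((R0.inv()*Ro.from_matrix(R)).as_rotvec(),4),'shift m',np.round(R0.inv().apply(np.array(p)-s['eef_pos'])/1000,4),'pos',np.round(s['eef_pos'],1),'t',s['clock'],'q',np.round(s['qpos'],2))
E
python3 - <<'E'
from h import *
go(np.array([556,-240,59])+N*170,RG)
go(np.array([400,150,290]),RG)
T=camera_params('wrist')['world_from_camera'];s=sensors.sense();R0=Ro.from_euler('xyz',s['tcp_rot'])
print(R0.inv().apply(T[:3,3]-s['eef_pos']),(R0.inv().as_matrix()@T[:3,:3]).round(2),camera_params('wrist')['camera_matrix'][0])
C=cloud('top'); print(C[0:110,60:160][...,2].max(), C[170:270,55:165][...,2].max())
E
```

```text
rot [-0.3645  0.5366  1.1527] shift m [-0.6414 -0.7326  0.0333] pos [231.  580.3 230.7] t 0.1 q [ 1.19  0.35  1.63 -0.    1.16 -0.  ]
rot [-0.3645  0.5366  1.1527] shift m [-0.3162 -0.3374 -0.0589] pos [231.  580.3 230.7] t 0.1 q [ 1.19  0.35  1.63 -0.    1.16 -0.  ]
[  72.67736747    0.54418537 -142.03363019] [[-0.   -0.96 -0.28]
 [ 1.   -0.   -0.  ]
 [ 0.   -0.28  0.96]] [347.03163197   0.         325.17848472]
916.1930698962527 916.1930698962527
```

The manual's scale: shifts go in shares of 0.6 m and turns go in shares of 4 rad. Converting my numbers, -0.38 m is -0.6333, -0.28 m is -0.4667, 1.1 rad is 0.275.

>>> move_arm(
  motion=[
    [0, 0, 0.025, -0.05, -0.05, -0.0667, 0.085],
    [0, 0, 0.0625, -0.1333, -0.1333, -0.1, 0.085],
    [0, 0, 0.1, -0.2167, -0.2167, -0.1, 0.085],
    [0, 0, 0.1375, -0.3, -0.3, -0.1, 0.085],
    [0, 0, 0.175, -0.3667, -0.3833, -0.1, 0.085],
    [0, 0, 0.2125, -0.45, -0.4667, -0.1, 0.085],
    [0, 0, 0.25, -0.5333, -0.5667, -0.1, 0.085],
    [0, 0, 0.275, -0.6, -0.6333, -0.1, 0.085],
  ],
)

```text
clock: 1.1
eef_pos: [408.4, 135.5, 291.3]
tcp_rot: [3.141, -0.0, 1.659]
contact_force: [1.3, -0.2, 0.2]
opening: 0.994
grasp_force: 0.0
```

Run:
```python
from h import *
go(np.array([556,-240,59])+N*170,RG)
```

```text
rot [-0.0266  0.6103  0.0856] shift m [-0.4842  0.1053  0.093 ] pos [408.4 135.5 291.3] t 1.1 q [ 0.32 -0.02  1.95  0.    1.21  0.23]
```

In the tool's units: -0.46 m is -0.7667, -0.23 m is -0.3833, 0.6103 rad is 0.1526.

>>> move_arm(
  motion=[
    [0, 0.0125, 0.02, -0.0833, 0.02, 0, 0.085],
    [0, 0.0375, 0.02, -0.1833, 0.0417, 0, 0.085],
    [0, 0.0625, 0.02, -0.2833, 0.0667, 0, 0.085],
    [0, 0.0875, 0.02, -0.3833, 0.0833, 0.0333, 0.085],
    [0, 0.1125, 0.02, -0.4833, 0.1083, 0.0667, 0.085],
    [-0.005, 0.1375, 0.0213, -0.5833, 0.1333, 0.1, 0.085],
    [-0.0063, 0.1525, 0.0213, -0.6833, 0.1583, 0.1333, 0.085],
    [-0.0067, 0.1526, 0.0214, -0.7667, 0.175, 0.15, 0.085],
  ],
)

```text
clock: 2.1
eef_pos: [553.1, -308.7, 199.8]
tcp_rot: [-3.138, -0.614, 1.571]
contact_force: [1.6, 0.3, 1.4]
opening: 0.993
grasp_force: 0.0
```

In the tool's units: -0.02 m is -0.0333, -0.01 m is -0.0167.

>>> move_arm(
  motion=[
    [0, 0, 0, -0.0167, 0, 0, 0.085],
    [0, 0, 0, -0.0333, 0, 0, 0.085],
    [0, 0, 0, -0.0333, 0, 0, 0.085],
  ],
)

```text
clock: 2.48
eef_pos: [553.4, -321.9, 190.8]
tcp_rot: [-3.14, -0.611, 1.574]
contact_force: [0.1, 1.0, 0.1]
opening: 0.995
grasp_force: 0.0
```

Run:
```python
from h import *
go(np.array([556,-240,59])+N*170,RG)
im,d=snap('wrist'); cv2.imwrite('pics/w1.png',im[:,:,::-1])
```

```text
rot [-0.0032 -0.0004  0.0029] shift m [-0.0085  0.0026 -0.015 ] pos [ 553.4 -321.9  190.8] t 2.475 q [-0.75  0.65  1.39  0.43  1.56 -0.86]
```

View pics/w1.png

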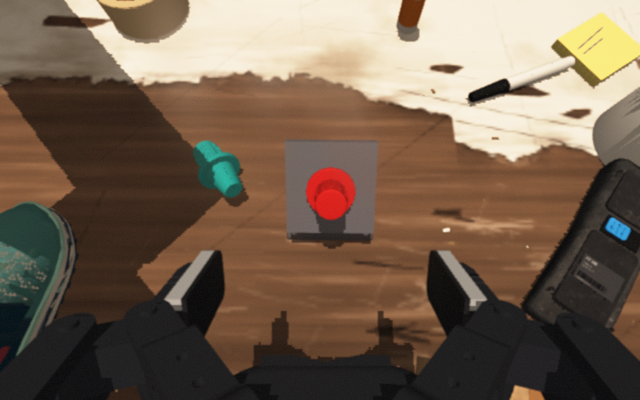

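The wrist view shows the red stopper (flange about (330,190), knob top (330,204)) seated in the grey plate. The teal one lies outside at (218,170), so the choice is confirmed. Now I'll fit the plate, flange and knob from this depth image.

Run:
```python
from h import *
for n,(a,b,c,e) in {'wrist':(280,135,385,240),'side':(330,260,392,325),'top':(384,188,436,232)}.items():
    im,d,K,T=load(n); C=cloud(n)[b:e,a:c].reshape(-1,3); h=cv2.cvtColor(im,cv2.COLOR_RGB2HSV)[b:e,a:c].reshape(-1,3)
    ok=d[b:e,a:c].ravel()>0
    red=ok&((h[:,0]<8)|(h[:,0]>172))&(h[:,1]>150); g=ok&(h[:,1]<90)&(C[:,2]>30)&(C[:,2]<86)
    # plate coords: u=x, v=slope dir, w=normal
    B=np.column_stack([[1,0,0],[0,.8192,.5736],N]); O=np.array([556,-240,59])
    G=(C[g]-O)@B; w0=np.median(G[:,2]); G=G[abs(G[:,2]-w0)<2.5]
    Q=(C[red]-O)@B; Q[:,2]-=w0
    print(n,'w0',w0,'plate u',np.percentile(G[:,0],[1,99]),'v',np.percentile(G[:,1],[1,99]), 'wmax',np.percentile(Q[:,2],[50,90,98]))
    for lo,hi in((-2,9),(34,46)):
        S=Q[(Q[:,2]>lo)&(Q[:,2]<hi)]; 
        if len(S)>10: print('  ',lo,len(S),'u',np.percentile(S[:,0],[2,98]),'v',np.percentile(S[:,1],[2,98]),'mean',S.mean(0))
    S=Q[(Q[:,2]>12)&(Q[:,2]<36)]
    # colour-only silhouette centre of flange in the wrist image
    if n=='wrist':
        m=np.zeros((400,640),bool); m[b:e,a:c]=red.reshape(e-b,c-a); v,u=np.where(m); print('   red px bbox',u.min(),u.max(),v.min(),v.max())
        for z in (6,40):
            P=O+N*(w0+z); p=(P-T[:3,3])@T[:3,:3]; print('   pred px O+',z,K@p/p[2], 'r px',(22 if z==6 else 13)*K[0,0]/p[2])
```

```text
wrist w0 -0.14005985428315323 plate u [-38.11474522  40.4094178 ] v [-44.81659413  38.13099785] wmax [21.99216503 40.40243288 41.10034369]
   -2 889 u [-19.30989517  21.01173953] v [-19.49368147  15.80480142] mean [0.45168546 2.40884533 5.72782322]
   34 846 u [-10.52854522  12.83705939] v [-15.9714252    7.11215755] mean [ 1.02994159 -3.92057418 39.63161807]
   red px bbox 306 355 167 219
   pred px O+ 6 [329.14277577 186.78212309   1.        ] r px 25.296694450228173
   pred px O+ 40 [329.50773462 198.50064472   1.        ] r px 16.759096245896124
side w0 1.1417576713945228 plate u [-38.37069863  40.67236702] v [-43.08745335  39.71899037] wmax [13.27849773 40.87683722 42.0433566 ]
   -2 167 u [-19.74694775  14.14898096] v [-22.82751168  16.29039825] mean [-6.79894638 -3.03423619  5.72341873]
   34 135 u [-11.19850186  10.46283584] v [-14.75689846   7.93776694] mean [-0.61601206 -3.35537428 39.75306249]
top w0 -0.14385083906434587 plate u [-38.33748829  41.00358769] v [-43.54915985  40.92254869] wmax [18.1074239  40.28407526 41.37515325]
   -2 103 u [-18.1905775  20.2708181] v [-18.85131201  17.45250702] mean [-0.74025127  4.1776608   6.06056177]
   34 83 u [-10.98585818  12.33720289] v [-13.7592477    9.29252026] mean [ 0.61282331 -0.36055442 39.176852  ]
```

Run:
```python
from h import *
S=np.array([556.9,-242.9,57.2])
go(S+N*60,RG);go(S+N*11,RG)
```

```text
rot [-0.003  -0.0001  0.0035] shift m [-0.0125  0.0036  0.095 ] pos [ 553.6 -321.7  191.4] t 2.525 q [-0.75  0.65  1.39  0.43  1.56 -0.86]
rot [-0.003  -0.0001  0.0035] shift m [-0.0125  0.0037  0.1441] pos [ 553.6 -321.7  191.4] t 2.525 q [-0.75  0.65  1.39  0.43  1.56 -0.86]
```

In the tool's units: 0.1 m is 0.1667, -0.0125 m is -0.0208, -0.003 rad is -0.0008.

>>> move_arm(
  motion=[
    [-0.0008, 0, 0.0008, -0.0133, 0.006, 0.0333, 0.085],
    [-0.0008, 0, 0.0008, -0.0208, 0.006, 0.0833, 0.085],
    [-0.0008, 0, 0.0008, -0.0208, 0.006, 0.1333, 0.085],
    [-0.0008, 0, 0.0008, -0.0208, 0.006, 0.1667, 0.085],
    [-0.0008, 0, 0.0008, -0.0208, 0.006, 0.1667, 0.085],
    [-0.0008, 0, 0.0008, -0.0208, 0.006, 0.1667, 0.085],
    [-0.0008, 0, 0.0008, -0.0208, 0.006, 0.1667, 0.085],
  ],
)

```text
clock: 3.4
eef_pos: [557.7, -276.5, 102.7]
tcp_rot: [3.139, -0.609, 1.571]
contact_force: [-0.1, 0.0, -0.4]
opening: 1.0
grasp_force: 0.0
```

Run:
```python
from h import *
S=np.array([556.9,-242.9,57.2])
go(S+N*11,RG)
im,d=snap('wrist'); cv2.imwrite('pics/w2.png',im[:,:,::-1])
im,d,K,T=load('wrist'); C=cloud('wrist'); h=cv2.cvtColor(im,cv2.COLOR_RGB2HSV)
red=(d>0)&((h[...,0]<8)|(h[...,0]>172))&(h[...,1]>150)
B=np.column_stack([[1,0,0],[0,.8192,.5736],N]); Q=(C-S)@B
for lo,hi in((1,9),(35,45)):
    m=red&(Q[...,2]>lo)&(Q[...,2]<hi)&(np.hypot(Q[...,0],Q[...,1])<40); q=Q[m]; print(lo,len(q),q.mean(0),np.percentile(q,[2,98],axis=0))
```

```text
rot [0.002  0.0014 0.0004] shift m [ 0.0015 -0.0008  0.0456] pos [ 557.7 -276.5  102.7] t 3.4 q [-0.71  0.71  1.5   0.46  1.38 -0.9 ]
1 1822 [0.18434615 7.21265178 5.51352609] [[-19.90323289 -11.4405566    2.66630339]
 [ 20.29741457  19.39164692   7.08353548]]
35 1956 [ 0.07076875 -0.36101061 39.41666099] [[-11.20694275 -12.31783888  36.16482049]
 [ 11.30477655  10.63187855  40.80208449]]
```

View pics/w2.png

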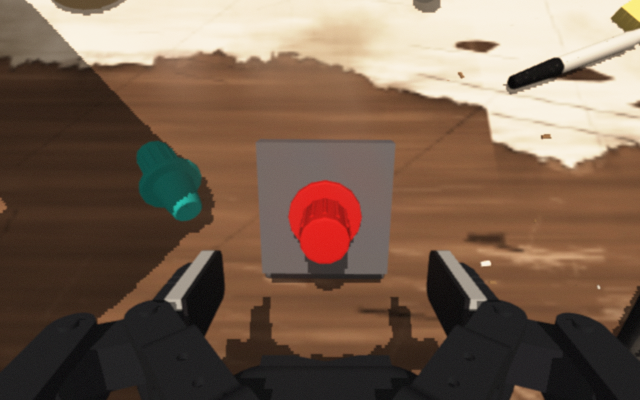

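The stopper (knob top (325,240)) is centred between the fingers, and the fit agrees to under 1 mm. I'll go down and grip.

In the tool's units: 0.045 m is 0.075, 0.04 m is 0.0667, 0.002 rad is 0.0005.

>>> move_arm(
  motion=[
    [0.0005, 0, 0, 0.0017, -0.0013, 0.025, 0.085],
    [0.0005, 0.0003, 0, 0.0022, -0.0013, 0.05, 0.085],
    [0.0005, 0.0003, 0, 0.0022, -0.0013, 0.0667, 0.085],
    [0.0005, 0.0003, 0, 0.0022, -0.0013, 0.075, 0.085],
    [0.0005, 0.0003, 0, 0.0022, -0.0013, 0.075, 0.085],
    [0.0005, 0.0003, 0, 0.0022, -0.0013, 0.075, 0.085],
  ],
)

```text
clock: 4.2
eef_pos: [556.6, -249.1, 65.9]
tcp_rot: [-3.141, -0.611, 1.571]
contact_force: [-0.4, -0.5, 0.3]
opening: 0.995
grasp_force: 0.0
```

>>> move_arm(
  motion=[
    [0, 0, 0, 0, 0, 0, 0.04],
    [0, 0, 0, 0, 0, 0, 0.035],
    [0, 0, 0, 0, 0, 0, 0.02],
    [0, 0, 0, 0, 0, 0, 0.02],
    [0, 0, 0, 0, 0, 0, 0.015],
    [0, 0, 0, 0, 0, 0, 0.015],
    [0, 0, 0, 0, 0, 0, 0.015],
    [0, 0, 0, 0, 0, 0, 0.015],
  ],
  grip_force=50,
)

```text
clock: 5.2
eef_pos: [556.5, -248.9, 65.9]
tcp_rot: [-3.141, -0.611, 1.571]
contact_force: [-0.6, -2.0, 5.4]
opening: 0.287
grasp_force: 49.3
```

In the tool's units: -0.1 m is -0.1667, -0.08 m is -0.1333.

>>> move_arm(
  motion=[
    [0, 0, 0, 0, 0, -0.0083, 0.015],
    [0, 0, 0, 0, 0, -0.02, 0.015],
    [0, 0, 0, 0, 0, -0.0333, 0.015],
    [0, 0, 0, 0, 0, -0.05, 0.015],
    [0, 0, 0, 0, 0, -0.075, 0.015],
    [0, 0, 0, 0, 0, -0.1, 0.015],
    [0, 0, 0, 0, 0, -0.1333, 0.015],
    [0, 0, 0, 0, 0, -0.1667, 0.015],
  ],
)

```text
clock: 6.2
eef_pos: [556.5, -307.2, 148.9]
tcp_rot: [-3.14, -0.611, 1.571]
contact_force: [0.6, 1.3, -0.7]
opening: 0.287
grasp_force: 49.0
```

Run:
```python
from h import *
s=sensors.sense(); print(s['contact_force'],s['opening'],s['grasp_force'])
# vertical tool, closing along x + (yaw to q1): x_tool azimuth 1.571
RD=Ro.from_euler('xyz',[np.pi,0,1.571]).as_matrix()
go([583,-100,270],RD); go([583,228,270],RD)
# refine bottle mouth: neck outer surface + rim from side view, top view
for n,(a,b,c,e) in {'side':(288,138,322,160),'top':(194,183,237,224)}.items():
    im,d,K,T=load(n); C=cloud(n)[b:e,a:c].reshape(-1,3)
    m=(C[:,2]>105)&(C[:,2]<116)&(np.hypot(C[:,0]-583,C[:,1]-229)<40); q=C[m]; print(n,m.sum(),np.percentile(q,[2,50,98],axis=0),(q.min(0)+q.max(0))/2)
im,d,K,T=load('top'); cv2.imwrite('pics/b.png',cv2.resize(im[180:228,190:240,::-1],None,fx=10,fy=10,interpolation=cv2.INTER_CUBIC))
for r,z in ((22.5,110),(40,60)):
    for c in ([583,229],):
        p=(np.array([*c,z])-T[:3,3])@T[:3,:3]; print('pred',(K@p/p[2])[:2],'r',r*K[0,0]/p[2])
```

```text
[ 0.56495369  1.27089545 -0.73624747] 0.2868780029196709 49.00916576385498
rot [-1.000e-03 -6.113e-01  1.000e-04] shift m [0.2392 0.0265 0.0198] pos [ 556.5 -307.2  148.9] t 6.2 q [-0.74  0.68  1.43  0.44  1.48 -0.88]
rot [-1.000e-03 -6.113e-01  1.000e-04] shift m [0.5078 0.0267 0.208 ] pos [ 556.5 -307.2  148.9] t 6.2 q [-0.74  0.68  1.43  0.44  1.48 -0.88]
side 99 [[562.25307534 206.97089987 105.28576411]
 [583.43495605 229.15066623 110.26938188]
 [603.72957049 250.11266567 113.33840985]] [584.04706538 230.09461437 109.83654521]
top 147 [[562.46304267 208.95586845 105.88611881]
 [582.45696455 229.53330127 109.55650874]
 [603.80588988 251.06372884 112.78711515]] [584.15395666 230.54315278 109.48418664]
pred [208.84133854 198.81496502] r 10.037777207077337
pred [214.96588021 202.90609691] r 16.84015554044209
```

View pics/b.png

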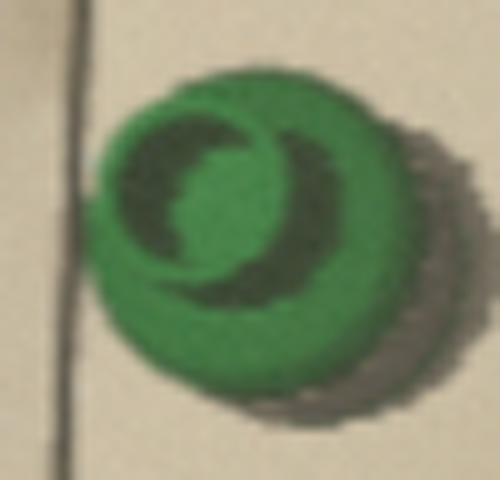

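The crop shows the open neck's rim centred near top-camera pixel (209,198.5), which matches a mouth at about (583,229.5,110). I'll carry the stopper to a viewing pose short of the bottle.

In the tool's units: 0.38 m is 0.6333, 0.33 m is 0.55, -0.611 rad is -0.1528.

>>> move_arm(
  motion=[
    [0, 0, 0, 0.0333, 0, -0.05, 0.015],
    [0, -0.0125, 0, 0.1, 0.005, -0.05, 0.015],
    [0, -0.0375, 0, 0.1833, 0.01, 0, 0.015],
    [0, -0.0625, 0, 0.275, 0.0167, 0.05, 0.015],
    [0, -0.0875, 0, 0.3667, 0.0233, 0.1, 0.015],
    [0, -0.1125, 0, 0.4583, 0.03, 0.15, 0.015],
    [0, -0.1375, 0, 0.55, 0.0367, 0.1833, 0.015],
    [-0.0003, -0.1528, 0, 0.6333, 0.0442, 0.225, 0.015],
  ],
)

```text
clock: 7.2
eef_pos: [583.3, 84.7, 257.7]
tcp_rot: [3.139, 0.001, 1.571]
contact_force: [1.4, 0.7, -0.7]
opening: 0.292
grasp_force: 49.2
```

Run:
```python
from h import *
RD=Ro.from_euler('xyz',[np.pi,0,1.571]).as_matrix()
go([583,150,270],RD)
```

```text
rot [0.003  0.0014 0.0002] shift m [ 0.0653 -0.0003 -0.0124] pos [583.3  84.7 257.7] t 7.2 q [ 0.14  0.27  1.69 -0.    1.18  0.14]
```

In the tool's units: 0.06 m is 0.1, 0.045 m is 0.075, 0.001 rad is 0.0003.

>>> move_arm(
  motion=[
    [0, 0, 0, 0.0333, 0, -0.01, 0.015],
    [0.0003, 0, 0, 0.075, 0, -0.02, 0.015],
    [0.0003, 0, 0, 0.1, 0, -0.02, 0.015],
    [0.0003, 0, 0, 0.1, 0, -0.02, 0.015],
    [0.0003, 0, 0, 0.1, 0, -0.02, 0.015],
  ],
)

```text
clock: 7.82
eef_pos: [582.7, 141.2, 266.9]
tcp_rot: [-3.14, -0.0, 1.57]
contact_force: [-0.6, -0.1, -0.5]
opening: 0.291
grasp_force: 49.2
```

Run:
```python
from h import *
s=sensors.sense(); print(s['eef_pos'],s['tcp_rot'],s['clock'])
im,d=snap('wrist'); cv2.imwrite('pics/w3.png',im[:,:,::-1]); snap('side')
C=cloud('wrist')
m=(d>0)&(abs(C[...,2]-110)<4)&(np.hypot(C[...,0]-583,C[...,1]-229)<32); q=C[m]
print(m.sum(),np.median(q[:,2]),q.mean(0),q.min(0),q.max(0)); 
if m.sum()>50:
    c=cv2.minEnclosingCircle(q[:,:2].astype(np.float32)); print(c)
# stopper in side view: red pixels near the tool
im,d,K,T=load('side'); C=cloud('side'); h=cv2.cvtColor(im,cv2.COLOR_RGB2HSV)
red=(d>0)&((h[...,0]<8)|(h[...,0]>172))&(h[...,1]>150)&(np.linalg.norm(C-s['eef_pos'],axis=-1)<60)
v,u=np.where(red); print(red.sum(),u.min(),u.max(),v.min(),v.max(), (C[red]-s['eef_pos']).min(0),(C[red]-s['eef_pos']).max(0))
cu,cv_=int(u.mean()),int(v.mean())
cv2.imwrite('pics/s3.png',cv2.resize(im[cv_-40:cv_+40,cu-50:cu+50,::-1],None,fx=6,fy=6,interpolation=cv2.INTER_CUBIC)); print(cu,cv_)
```

```text
[582.67778882 141.21610646 266.90936444] [-3.13950072e+00 -1.88269923e-04  1.57034248e+00] 7.825
1057 109.21463758650168 [584.15573639 230.558063   109.18096282] [562.17003866 208.22523398 106.03211335] [605.71258793 251.64468083 111.58244359]
((584.135498046875, 229.93655395507812), 22.38291358947754)
240 302 318 96 118 [-21.00772324 -23.26897482 -17.87152911] [16.6030216   8.91826041 36.49485072]
310 107
```

View pics/w3.png

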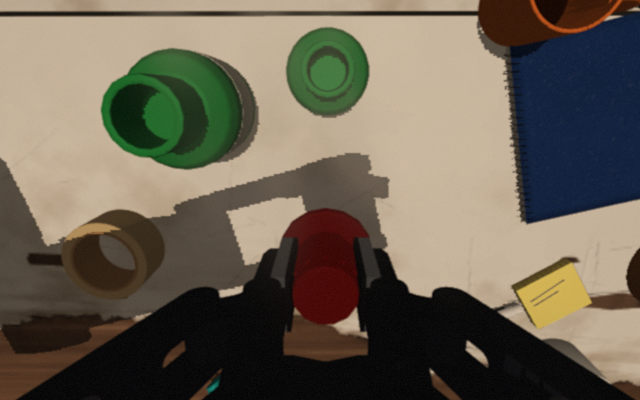

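View pics/s3.png

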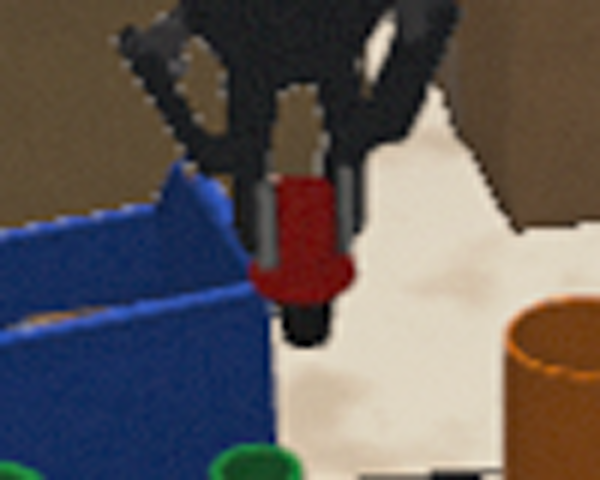

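The wrist view shows the small bottle's mouth at (327,70) and the stopper held at (325,290). The side crop shows the stopper hanging straight, plug down. Next I'll measure its offset and tilt in the hand.

Run:
```python
from h import *
s=sensors.sense(); RD=Ro.from_euler('xyz',[np.pi,0,1.571]).as_matrix()
R0=Ro.from_euler('xyz',s['tcp_rot'])
for n in('wrist','side'):
    im,d,K,T=load(n); C=cloud(n); h=cv2.cvtColor(im,cv2.COLOR_RGB2HSV)
    red=(d>0)&((h[...,0]<8)|(h[...,0]>172))&(h[...,1]>150)
    Q=R0.inv().apply((C-s['eef_pos']).reshape(-1,3))[red.ravel()]
    Q=Q[np.linalg.norm(Q,axis=1)<60]
    print(n,len(Q),np.percentile(Q[:,2],[1,99]))
    for lo,hi in((0,8),(-36,-25)):
        q=Q[(Q[:,2]>lo)&(Q[:,2]<hi)]
        if len(q)>20:
            A=np.c_[q[:,:2],np.ones(len(q))]; print(lo,len(q),q.mean(0),np.percentile(q,[1,99],axis=0).round(1).tolist(),'plane',np.linalg.lstsq(A,q[:,2],rcond=None)[0])
go([584,230,160],RD)
go([584,230,121],RD)
```

```text
wrist 6845 [-30.42916499   6.70904354]
0 1790 [13.34265209 -0.25874762  4.6928275 ] [[5.2, -17.6, 0.3], [20.3, 17.2, 7.3]] plane [ 9.93712779e-02 -2.83281686e-03  3.36621813e+00]
-36 3389 [  0.52422694  -0.57574462 -29.00457791] [[-12.4, -12.6, -30.6], [11.4, 11.6, -25.3]] plane [ 4.76858383e-02 -5.64194849e-03 -2.90328244e+01]
side 240 [-33.39662448  14.88888262]
0 75 [-13.38558356  -4.4042004    3.42286021] [[-22.8, -21.0, 0.3], [1.4, 15.8, 7.3]] plane [-0.08183659 -0.0423337   2.14098365]
-36 58 [ -6.8192279   -0.88533043 -30.21605283] [[-14.6, -13.3, -34.5], [8.5, 11.3, -25.4]] plane [-1.71347032e-01  1.08916197e-02 -3.13748646e+01]
rot [-0.0018 -0.0004 -0.001 ] shift m [0.0887 0.0014 0.107 ] pos [582.8 141.3 267. ] t 7.925 q [0.23 0.28 1.65 0.   1.21 0.24]
rot [-0.0018 -0.0004 -0.001 ] shift m [0.0886 0.0014 0.146 ] pos [582.8 141.3 267. ] t 7.925 q [0.23 0.28 1.65 0.   1.21 0.24]
```

In the tool's units: 0.09 m is 0.15, 0.0018 m is 0.003, -0.002 rad is -0.0005.

>>> move_arm(
  motion=[
    [-0.0005, 0, -0.0003, 0.0333, 0.0017, 0, 0.015],
    [-0.0005, 0, -0.0003, 0.075, 0.003, 0.0333, 0.015],
    [-0.0005, 0, -0.0003, 0.1167, 0.003, 0.075, 0.015],
    [-0.0005, 0, -0.0003, 0.1383, 0.003, 0.1167, 0.015],
    [-0.0005, 0, -0.0003, 0.1483, 0.003, 0.1417, 0.015],
    [-0.0005, 0, -0.0003, 0.1483, 0.003, 0.15, 0.015],
    [-0.0005, 0, -0.0003, 0.1483, 0.003, 0.15, 0.015],
    [-0.0005, 0, -0.0003, 0.1483, 0.003, 0.15, 0.015],
  ],
)

```text
clock: 8.93
eef_pos: [585.1, 231.2, 178.3]
tcp_rot: [3.14, -0.001, 1.572]
contact_force: [-0.3, -0.6, -0.1]
opening: 0.288
grasp_force: 49.2
```

Run:
```python
from h import *
RD=Ro.from_euler('xyz',[np.pi,0,1.571]).as_matrix()
go([583.5,230.5,121],RD)
snap('side'); im,d,K,T=load('side'); cv2.imwrite('pics/s4.png',cv2.resize(im[95:190,255:350,::-1],None,fx=6,fy=6,interpolation=cv2.INTER_CUBIC))
```

```text
rot [ 0.002  -0.0011  0.0006] shift m [-0.0008 -0.0017  0.0573] pos [585.1 231.2 178.3] t 8.925 q [0.37 0.41 1.67 0.   1.05 0.37]
```

View pics/s4.png

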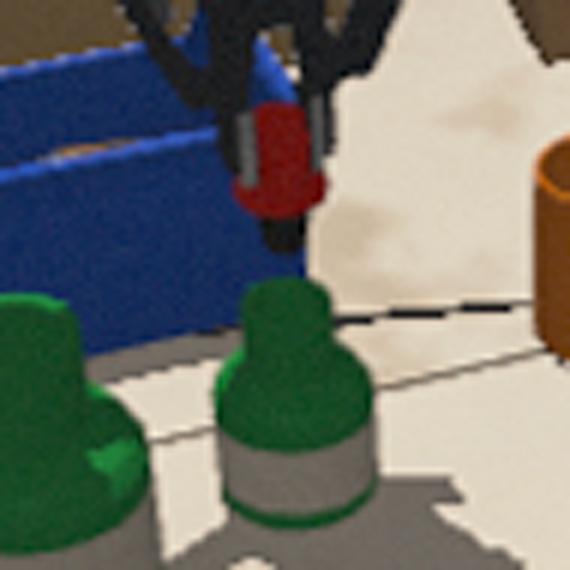

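The stopper hangs straight above the mouth (crop (282,240) over (288,290)). I'll lower it slowly.

In the tool's units: 0.05 m is 0.0833, -0.0007 m is -0.0012, 0.002 rad is 0.0005.

>>> move_arm(
  motion=[
    [0.0005, 0, 0, -0.0008, -0.001, 0.0083, 0.015],
    [0.0005, -0.0003, 0, -0.0012, -0.001, 0.02, 0.015],
    [0.0005, -0.0003, 0, -0.0012, -0.001, 0.0333, 0.015],
    [0.0005, -0.0003, 0, -0.0012, -0.001, 0.0467, 0.015],
    [0.0005, -0.0003, 0, -0.0012, -0.001, 0.06, 0.015],
    [0.0005, -0.0003, 0, -0.0012, -0.001, 0.0733, 0.015],
    [0.0005, -0.0003, 0, -0.0012, -0.001, 0.0833, 0.015],
    [0.0005, -0.0003, 0, -0.0012, -0.001, 0.0833, 0.015],
  ],
)

```text
clock: 9.98
eef_pos: [583.6, 230.7, 126.7]
tcp_rot: [-3.139, 0.001, 1.572]
contact_force: [0.5, -0.2, -1.3]
opening: 0.288
grasp_force: 49.2
```

In the tool's units: 0.005 m is 0.0083, 0.001 m is 0.0017.

>>> move_arm(
  motion=[
    [0, 0, 0, 0, 0, 0.0017, 0.015],
    [0, 0, 0, 0, 0, 0.0033, 0.015],
    [0, 0, 0, 0, 0, 0.005, 0.015],
    [0, 0, 0, 0, 0, 0.0067, 0.015],
    [0, 0, 0, 0, 0, 0.0083, 0.015],
    [0, 0, 0, 0, 0, 0.0083, 0.015],
  ],
)

```text
clock: 10.72
eef_pos: [583.8, 230.8, 122.2]
tcp_rot: [-3.14, 0.0, 1.572]
contact_force: [-0.5, -0.2, -1.7]
opening: 0.29
grasp_force: 49.2
```

>>> move_arm(
  motion=[
    [0, 0, 0, 0, 0, 0.0008, 0.015],
    [0, 0, 0, 0, 0, 0.0017, 0.015],
    [0, 0, 0, 0, 0, 0.0025, 0.015],
    [0, 0, 0, 0, 0, 0.0025, 0.015],
  ],
)

```text
clock: 11.22
eef_pos: [583.8, 230.8, 120.7]
tcp_rot: [-3.14, 0.0, 1.572]
contact_force: [0.1, 1.2, -0.7]
opening: 0.291
grasp_force: 49.2
```

In the tool's units: 0.001 m is 0.0017, 0.0005 m is 0.0008.

>>> move_arm(
  motion=[
    [0, 0, 0, 0, 0, 0.0008, 0.015],
    [0, 0, 0, 0, 0, 0.0017, 0.015],
    [0, 0, 0, 0, 0, 0.0017, 0.015],
  ],
)

```text
clock: 11.6
eef_pos: [583.9, 230.9, 120.1]
tcp_rot: [-3.14, 0.0, 1.572]
contact_force: [-1.8, -1.3, 3.0]
opening: 0.284
grasp_force: 49.8
```

In the tool's units: 0.0007 m is 0.0012, 0.0005 m is 0.0008.

>>> move_arm(
  motion=[
    [0, 0, 0, 0, 0, 0.0008, 0.015],
    [0, 0, 0, 0, 0, 0.0012, 0.015],
    [0, 0, 0, 0, 0, 0.0012, 0.015],
  ],
)

```text
clock: 11.98
eef_pos: [584.0, 230.9, 120.1]
tcp_rot: [-3.141, 0.0, 1.572]
contact_force: [-3.5, -0.7, 9.1]
opening: 0.291
grasp_force: 50.3
```

The flange is seated: the force rises and the height stops at 120.1. I'll release gently.

>>> move_arm(
  motion=[
    [0, 0, 0, 0, 0, -0.0008, 0.024],
    [0, 0, 0, 0, 0, -0.0008, 0.028],
    [0, 0, 0, 0, 0, -0.0008, 0.032],
    [0, 0, 0, 0, 0, -0.0008, 0.038],
    [0, 0, 0, 0, 0, -0.0008, 0.046],
    [0, 0, 0, 0, 0, -0.0008, 0.05],
    [0, 0, 0, 0, 0, -0.0008, 0.05],
  ],
  grip_force=20,
)

```text
clock: 12.85
eef_pos: [583.9, 230.8, 119.6]
tcp_rot: [-3.14, 0.0, 1.572]
contact_force: [0.8, 0.4, 0.2]
opening: 0.582
grasp_force: 0.0
```

In the tool's units: -0.13 m is -0.2167, -0.12 m is -0.2.

>>> move_arm(
  motion=[
    [0, 0, 0, 0, 0, -0.0167, 0.05],
    [0, 0, 0, 0, 0, -0.0417, 0.05],
    [0, 0, 0, 0, 0, -0.075, 0.05],
    [0, 0, 0, 0, 0, -0.1167, 0.05],
    [0, 0, 0, -0.0333, 0, -0.1667, 0.05],
    [0, 0, 0, -0.0833, 0, -0.2, 0.05],
    [0, 0, 0, -0.1167, 0, -0.2167, 0.05],
    [0, 0, 0, -0.1167, 0, -0.2167, 0.05],
  ],
)

```text
clock: 13.85
eef_pos: [584.6, 159.8, 250.8]
tcp_rot: [3.141, -0.0, 1.57]
contact_force: [-0.8, -0.1, 0.3]
opening: 0.586
grasp_force: 0.0
```

Run:
```python
from h import *
print(sensors.sense()['contact_force'])
snap('side'); snap('wrist')
for n in('wrist','side'):
    im,d,K,T=load(n); C=cloud(n); h=cv2.cvtColor(im,cv2.COLOR_RGB2HSV)
    red=(d>0)&((h[...,0]<8)|(h[...,0]>172))&(h[...,1]>150)&(np.hypot(C[...,0]-584,C[...,1]-230)<50)&(C[...,2]>95)&(C[...,2]<165)
    Q=C[red]; t=Q[Q[:,2]>146]; t=t[np.hypot(*(t[:,:2]-t[:,:2].mean(0)).T)<11]
    A=np.c_[t[:,:2]-t[:,:2].mean(0),np.ones(len(t))]
    print(n,len(Q),len(t),t.mean(0),'plane',np.linalg.lstsq(A,t[:,2],rcond=None)[0])
    f=Q[(Q[:,2]>112)&(Q[:,2]<120)]; print(' flange',len(f),(f.min(0)+f.max(0))/2,np.median(f[:,2]))
a=load('side')[0][110:200,255:350,::-1]; w=load('wrist')[0][...,::-1]
cv2.imwrite('pics/s5.png',np.hstack([cv2.resize(a,(422,400)),w[:,180:480]]))
```

```text
[-0.82217251 -0.0753639   0.25956943]
wrist 2510 857 [583.9071238  229.89929069 149.51431406] plane [7.48332636e-03 3.43234443e-03 1.49514314e+02]
 flange 1325 [583.93826276 229.77608177 115.5937252 ] 115.40355427184767
side 185 35 [581.00822435 225.3630339  150.35796327] plane [1.18165372e-01 1.18794414e-01 1.50357963e+02]
 flange 63 [582.50991177 225.52309086 116.58016628] 117.31555084470551
```

View pics/s5.png

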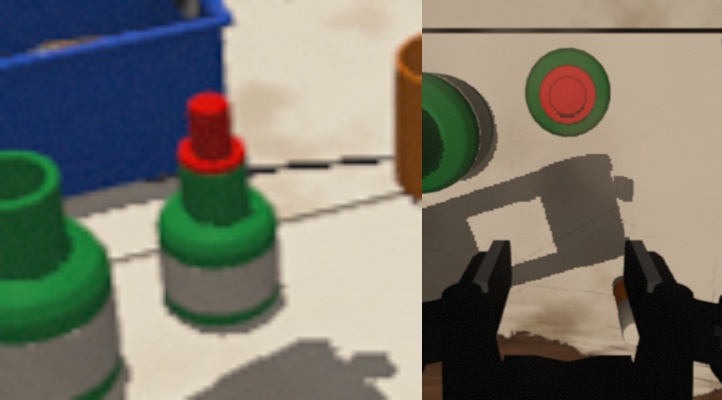

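The stopper sits straight in the neck (knob top at z = 149.5, tilt under 0.01 rad, rim measured at 109.2). The bottle and glue stick are standing, and the arm is clear.

```bash
python3 -c "
from rig import order; print(order.sign_off())"
```

```text
the job is handed in; nothing more can be done
None
```

The red stopper is seated straight and fully home in the small green bottle and released, the bottle and glue stick are undisturbed, and the job was handed in at about 14 s; the verdict was not shown.

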